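Sort the locksmith's drop-offs and oil the locks

ROBOT

A 7-joint arm with a two-finger parallel gripper is mounted at the origin on the work surface. World frame = base frame: x ahead of the robot, y to its left, z up, the work surface at z = 0. Lengths are in m, angles in rad, forces in N, time in s.
With the tool pointing down it reaches from about 0.425 to 0.95 m from the base axis. Payload 4.7 kg.
Tool frame: the origin (TCP) lies between the finger pads; the fingertips stand 25 mm ahead of it and the grasp point (between the pads) lies 6 mm ahead of it; z points along the fingers, y is the line along which they close (so a half turn about z gives the same grasp; the last joint's range is limited). The gripper opens to 85 mm and grips with 20 to 120 N. Pads are 22 mm wide; open, the fingers measure 114 mm over their backs; the gripper's body (76 mm by 85 mm) begins 54 mm behind the grasp point. The pads swing forward as they close: fully open they stand 13 mm farther back than shut.
Start: joints at [-1.227, 0.469, -0.049, 1.532, 0.024, 1.141, -0.082], TCP at [0.246, 0.629, 0.256] pointing down, gripper open.
Joint ranges: [-2.59, 2.59], [-0.33, 1.99], [-1.39, 1.29], [0.1, 2.45], [-1.04, 4.18], [0.21, 1.99], [-2.66, 2.66]. Speed limits (rad/s): [2.57, 2.57, 3.14, 3.14, 3.14, 3.14, 3.14].

INTERFACE

Orientations are given as a 3x3 rotation matrix whose columns are the frame's x, y, z axes.
In Python, from rig import * gives the robot as it stands. Calls block until the motion is done:
- movep(position, orientation): joint-space move of the TCP to a pose.
- move_l(position, attitude=None, feed=0.15, until_force=None): straight line of the TCP; attitude=None keeps the orientation; feed is the mean speed in m/s. With until_force (N) it stops when the force on the tool has changed by that much, and returns True; else False.
- move_joints(angles): joint-space move.
- command_gripper(opening, newtons=None): finger opening in m; newtons is the grip in N (None keeps the last); returns when the fingers have stopped.
- sleep(seconds).
- inverse_kinematics(position, orientation): joint angles nearest the present ones, or None.
- sense(): the state.
- camera(name): name is "side" or "top" or "wrist"; returns (picture, depth): 480x640x3 uint8, red, green, blue; 480x640 float32, m along the optical axis (not along the pixel's ray), 0 where there is no reading.
- camera_params(name): a dict with "K" (3x3 intrinsics, pixels), "position" and "rotation" of the camera in the world; the wrist camera has in their place "tool_from_camera" (4x4, takes a point from camera to tool coordinates, whose origin is the TCP and whose axes are the flange's). Camera axes: x right, y down, z forward; pixel columns grow to the right and rows downward; lengths in m; the calibration is good to about 2 mm. A picture is of the moment at which its call begins: read the wrist's pose just before it. camera_params takes no time and is no camera call.
A pose or a line that the arm cannot do raises Unreachable and nothing moves.
- finish_job(): hands the job in; it is judged then, once.
The state is a dict: "time_s": time; "joint_pos": joint angles; "qd": joint speeds; "joint_efforts": joint torques, N m; "position": TCP position; "tcp_rot": TCP orientation; "wrist_force": force on the tool from outside, world axes, zero at the start; "ft_torque": the same for the moment, N m; "finger_gap": finger opening in m; "gripper_force": force on a finger pad.
Only numpy, scipy, OpenCV 4.12 (cv2) and the standard library are available. Lean on these libraries where they do the work, as an engineer would, in place of code of your own. Each camera call takes 0.05 s, during which the arm holds its last target. There are 200 camera calls.

TASK

Sort the mixed drop-offs on the bench: put both padlocks into the orange tray that carries the oil can, and both car keys into the grey bin, setting them in rather than throwing them or dropping them from high up. When all four are sorted, press the oil can's red cap all the way down to oil the locks and let it spring back up. Leave the mug, the screwdriver and the jar where they are.

Things in the scene. Friction and masses are not known exactly. Their poses are not given: they have to be found in the camera images.
- padlock_a: Brass padlock lying flat: a block 48 mm (x) by 50 mm (y) by 24 mm high, with a steel shackle reaching 53 mm from the origin along +x (round bar 8 mm thick, 40 mm wide overall, its middle 12 mm up); about 200 g; origin at the centre of the block's underside, z up. Grip the block across y.
- padlock_b: Blue padlock lying flat: a block 48 mm (x) by 50 mm (y) by 24 mm high, with a steel shackle reaching 53 mm from the origin along +x (round bar 8 mm thick, 40 mm wide overall, its middle 12 mm up); about 200 g; origin at the centre of the block's underside, z up. Grip the block across y.
- carkey_a: Car key with a black head, lying flat: a plastic head 50 mm (x) by 34 mm (y) by 15 mm high, with a steel blade 9 mm wide reaching 71 mm from the origin along +x, 7.5 mm up; about 60 g; origin at the centre of the head's underside, z up. Grip the head across y.
- carkey_b: Car key with a red head, lying flat: a plastic head 50 mm (x) by 34 mm (y) by 15 mm high, with a steel blade 9 mm wide reaching 71 mm from the origin along +x, 7.5 mm up; about 60 g; origin at the centre of the head's underside, z up. Grip the head across y.
- key_bin: Grey bin for the car keys: an open box 130 mm along its x, 200 mm along its y, 50 mm high, walls and floor about 4 mm thick (the floor's upper face about 4 mm up), fixed to the bench; origin at the centre of its underside, z up.
- lock_tray: Orange tray for the padlocks, same size as the grey bin, walls and floor 4 mm, origin at the centre of its underside, z up, fixed. Against its far (+x) wall stands a fixed white and green oil can, 60 mm across, its axis 100 mm from the origin along +x, 84 mm high without cap; a thin red spout at 70 to 83 mm height runs from it along -x, ending 11 mm inside the far wall.
- oil_cap_top (a point): Centre of the top of the oil can's red cap, a disc 38 mm across; about 104 mm above the bench when up.
- oil_cap (a joint): How far the cap is pressed down, in m: 0 up, 0.008 fully down; a spring (about 2 N at the start, 5.5 N fully down) lifts it again.
- mug: Bystander: blue ceramic mug, 76 mm across, 88 mm high; origin at the centre of its underside.
- screwdriver: Bystander: screwdriver with a yellow handle, 190 mm long, lying along its x.
- pin_jar: Bystander: glass jar with a black cap, 64 mm across, 70 mm high; origin at the centre of its underside.
Things that resemble listed ones, but are neither listed nor needed, are in the scene too. Of the things that look like the carkey_a, the smallest one is meant. Several things look just like the padlock_a: the one meant starts farthest to the robot's right.

How it is judged:
By the outcome, as a careful person would: the job done as asked, in the order asked, and still so for the second after the job is handed in, with the robot touching nothing.
It also fails if it takes over 72 s, if anything falls off the work surface, if the arm or the gripper's body presses on something with over 40 N, if the wrist force passes 120 N, or if a joint passes its speed limit or range.

## Working session

There is one attempt and no reset: what is moved stays moved. The work goes in short steps, each a Python script; the robot and the scene stay as the last script left them, time stands still between calls to the robot, and variables do not carry over. Pictures are saved under pics/ and viewed, at most 10 in all, crops included, and the job is handed in when it is done.

```bash
ls; mkdir -p pics; python3 - <<'E'
from rig import *
import cv2,numpy as np
for n in ("top","side"):
    p,d=camera(n); cv2.imwrite(f"pics/{n}0.png",p[:,:,::-1]); np.savez(f"{n}0.npz",p=p,d=d)
    c=camera_params(n); print(n,c)
E
```

```text
pics
top {'K': array([[536.14191427,   0.        , 322.2111912 ],
       [  0.        , 536.14191427, 245.29764653],
       [  0.        ,   0.        ,   1.        ]]), 'position': array([0.36373468, 0.10684365, 1.22999854]), 'rotation': array([[ 0.00965994, -0.98341245,  0.18112605],
       [-0.99983561, -0.00671956,  0.01684047],
       [-0.01534404, -0.18125895, -0.98331569]])}
side {'K': array([[448.61424573,   0.        , 317.20278128],
       [  0.        , 448.61424573, 238.39740323],
       [  0.        ,   0.        ,   1.        ]]), 'position': array([ 0.38701911, -0.65948537,  0.62802181]), 'rotation': array([[ 0.97816657, -0.0991702 ,  0.18263467],
       [-0.20673108, -0.55426052,  0.80626146],
       [ 0.02127008, -0.82641427, -0.56266068]])}
```

View pics/top0.png

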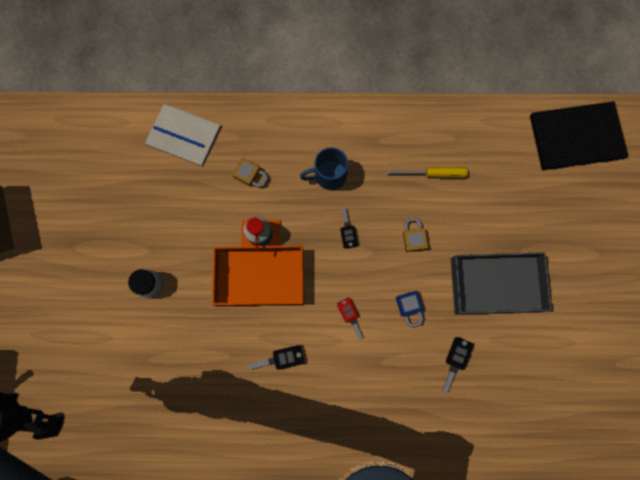

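View pics/side0.png

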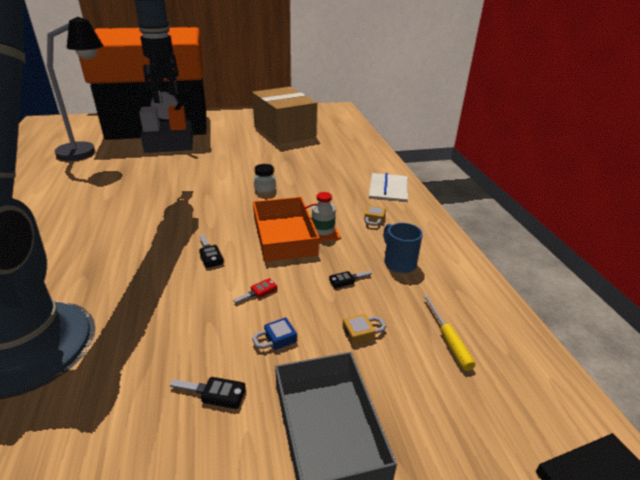

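Top view: there are two brass padlocks, at (249,172) and (415,237). The one at (415,237) is farther to the robot's right, since image right is -y. There are three black-headed keys, at (348,232), (288,357) and (458,355), and (348,232) looks smallest. The blue padlock is at (410,303), the red key at (348,310), the tray at (259,277), the red cap at (255,226) and the bin at (501,284). I'll measure all of these and enlarge the candidates.

```bash
cat > h.py <<'E'
import numpy as np, cv2
from rig import *
def cloud(d,c):
    K=c["K"]; v,u=np.mgrid[:480,:640]
    P=np.stack([(u-K[0,2])/K[0,0]*d,(v-K[1,2])/K[1,1]*d,d],-1)
    return P@c["rotation"].T+c["position"]
E
python3 - <<'E'
from h import *
z=np.load("top0.npz"); p,d=z["p"],z["d"]; W=cloud(d,camera_params("top"))
print("table z", np.round([np.median(W[320:340,200:240,2]),np.median(W[190:210,300:330,2]),np.std(W[190:210,300:330,2])],4))
m=((W[...,2]>0.005)&(d>0)).astype(np.uint8)
n,L,st,ce=cv2.connectedComponentsWithStats(m)
for i in range(1,n):
    if 25<st[i,4]<8000:
        q=W[L==i]; r=cv2.minAreaRect((q[:,:2]*1000).astype(np.float32))
        print(np.round(ce[i]),st[i,4],"c,mm",np.round(r[0]),np.round(r[1]),round(r[2]),"z90",np.round(np.percentile(q[:,2],90),4))
cr=[cv2.resize(p[y-32:y+32,x-32:x+32],(260,260),interpolation=cv2.INTER_CUBIC) for x,y in [(249,172),(415,237),(410,305),(348,232),(288,357),(458,360)]]
cv2.imwrite("pics/crops.png",np.vstack([np.hstack(cr[:3]),np.hstack(cr[3:])])[:,:,::-1])
E
```

```text
table z [0.0006 0.0003 0.1001]
[579. 135.] 5035 c,mm [ 862. -484.] [151. 214.] 8 z90 0.0226
[182. 135.] 2512 c,mm [860. 472.] [158. 114.] 69 z90 0.0128
[328. 169.] 1168 c,mm [760. 119.] [95. 87.] 67 z90 0.0872
[249. 173.] 580 c,mm [757. 297.] [79. 51.] 62 z90 0.0272
[438. 172.] 568 c,mm [ 767. -116.] [189.  30.] 87 z90 0.0265
[  4. 226.] 519 c,mm [650. 874.] [166.  31.] 8 z90 0.0426
[348. 233.] 392 c,mm [632.  68.] [99. 36.] 4 z90 0.0178
[256. 263.] 3473 c,mm [549. 276.] [204. 212.] 1 z90 0.0746
[415. 237.] 608 c,mm [616. -85.] [78. 51.] 6 z90 0.027
[503. 281.] 1876 c,mm [ 505. -279.] [138. 220.] 3 z90 0.0506
[290. 269.] 57 c,mm [532. 200.] [19. 51.] 71 z90 0.0081
[509. 272.] 105 c,mm [ 532. -300.] [37. 64.] 51 z90 0.0083
[278. 270.] 84 c,mm [534. 230.] [29. 56.] 42 z90 0.0085
[495. 267.] 33 c,mm [ 541. -270.] [12. 30.] 2 z90 0.0081
[146. 283.] 847 c,mm [497. 525.] [73. 76.] 28 z90 0.0728
[278. 281.] 30 c,mm [507. 229.] [18. 19.] 60 z90 0.0089
[472. 284.] 44 c,mm [ 502. -214.] [26. 26.] 82 z90 0.0081
[225. 285.] 31 c,mm [496. 350.] [21. 14.] 4 z90 0.0086
[486. 284.] 28 c,mm [ 504. -248.] [17. 23.] 12 z90 0.0083
[516. 294.] 63 c,mm [ 481. -316.] [27. 51.] 20 z90 0.0083
[485. 294.] 33 c,mm [ 480. -244.] [22. 22.] 9 z90 0.0075
[501. 292.] 28 c,mm [ 482. -280.] [14. 16.] 13 z90 0.0086
[410. 307.] 626 c,mm [443. -76.] [78. 57.] 20 z90 0.0272
[474. 302.] 46 c,mm [ 464. -219.] [25. 24.] 56 z90 0.0076
[529. 301.] 29 c,mm [ 462. -342.] [25. 12.] 20 z90 0.0087
[349. 314.] 424 c,mm [420.  62.] [97. 37.] 20 z90 0.0178
[504. 302.] 30 c,mm [ 463. -284.] [18. 23.] 29 z90 0.0092
[457. 359.] 765 c,mm [ 319. -167.] [ 44. 125.] 67 z90 0.0217
[283. 359.] 728 c,mm [329. 230.] [ 45. 123.] 10 z90 0.0222
[ 26. 419.] 1938 c,mm [219. 685.] [103. 254.] 20 z90 0.4004
[ 17. 468.] 877 c,mm [166. 587.] [ 57. 377.] 25 z90 0.6442
[379. 474.] 611 c,mm [94.  1.] [ 27. 137.] 1 z90 0.0149
```

View pics/crops.png

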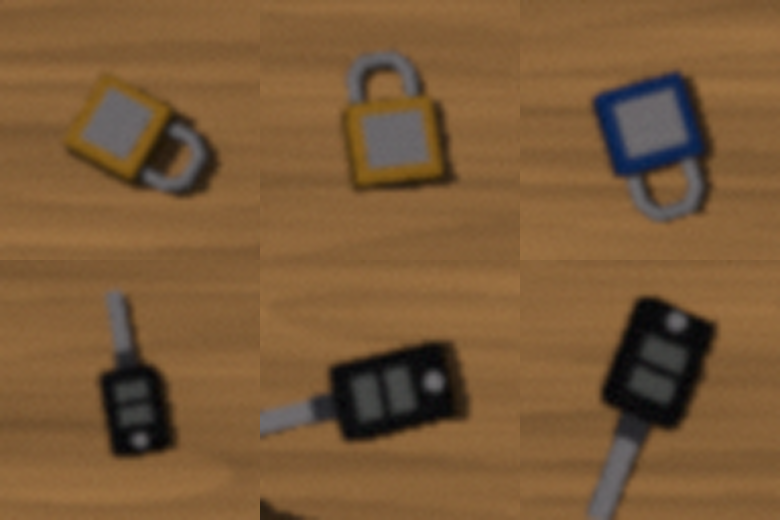

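The crops confirm the choices. padlock_a is the brass lock at (415,237), at y≈-0.085, while its lookalike is at y≈+0.297. carkey_a is the black key at (348,232), at 99x36 mm against about 125x45 mm for the other two. Next I'll compute the poses and hover over padlock_a.

```bash
cat >> h.py <<'E'
def Rot(yaw):   # tool down, tool x along yaw, closing along yaw+90
    c,s=np.cos(yaw),np.sin(yaw); return np.array([[c,s,0],[s,-c,0],[0,0,-1.]])
def best(pos,yaw):   # of the two equal grasps take the one with the wrist nearer mid-range
    o=[(abs(q[6]),y) for y in (yaw,yaw+np.pi) if (q:=inverse_kinematics(list(pos),Rot(y))) is not None]
    return min(o)[1] if o else None
E
python3 - <<'E'
from h import *; import json
z=np.load("top0.npz"); p,d=z["p"],z["d"]; W=cloud(d,camera_params("top"))
m=((W[...,2]>0.005)&(d>0)).astype(np.uint8)
n,L,st,ce=cv2.connectedComponentsWithStats(m)
out={}
for k,(u,v),fwd,front,back in [("padlock_a",(415,240),1,.053,.024),("padlock_b",(410,300),-1,.053,.024),("carkey_a",(348,234),1,.071,.025),("carkey_b",(348,310),-1,.071,.025)]:
    q=W[L==L[v,u]][:,:2]; mu=q.mean(0); a=np.linalg.eigh(np.cov(q.T))[1][:,1]; a*=np.sign(a[0])*fwd
    b=np.array([-a[1],a[0]]); s=(q-mu)@a; t=(q-mu)@b
    lo,hi=np.percentile(s,[.5,99.5]); tl,th=np.percentile(t,[1,99])
    o=mu+a*((lo+back+hi-front)/2)+b*(tl+th)/2
    out[k]=[*o,np.arctan2(a[1],a[0])]; print(k,np.round(out[k],4),"len",round(hi-lo,4),"wid",round(th-tl,4))
for k,(u0,u1,v0,v1) in {"lock_tray":(205,312,240,312),"key_bin":(445,558,248,320)}.items():
    w=W[v0:v1,u0:u1].reshape(-1,3); q=w[(w[:,2]>.044)&(w[:,2]<.056)][:,:2]
    r=cv2.minAreaRect((q*1000).astype(np.float32)); print(k,r,np.percentile(q,[1,50,99],axis=0).round(3).tolist())
w=W[205:250,235:285]; c=p[205:250,235:285].astype(int)
s=(c[...,0]>120)&(c[...,1]<60)&(c[...,2]<60)&(w[...,2]>.095); print("cap",s.sum(),w[s].mean(0),(w[s].min(0)+w[s].max(0))/2,np.median(w[s],0))
json.dump(out,open("poses.json","w"))
x,y,a=out["padlock_a"]; ya=best((x,y,.2),a); print("yaw",ya)
movep([x,y,.2],Rot(ya)); S=sense(); print(S["time_s"],S["position"],S["finger_gap"],camera_params("wrist")["tool_from_camera"].round(3))
pic,dd=camera("wrist"); cv2.imwrite("pics/w1.png",pic[:,:,::-1])
E
```

```text
padlock_a [ 0.601  -0.0861  0.0812] len 0.077 wid 0.05
padlock_b [ 0.4559 -0.0693 -2.8283] len 0.076 wid 0.0492
carkey_a [0.6087 0.0662 0.1639] len 0.0951 wid 0.0335
carkey_b [ 0.4414  0.0697 -2.6909] len 0.0933 wid 0.0337
lock_tray ((519.92041015625, 271.0602111816406), (143.20785522460938, 200.3786163330078), 1.3036508560180664) [[0.448, 0.17], [0.522, 0.272], [0.588, 0.371]]
key_bin ((501.2558288574219, -271.04925537109375), (130.45115661621094, 202.46180725097656), 2.2616443634033203) [[0.433, -0.372], [0.503, -0.274], [0.568, -0.169]]
cap 192 [0.61308379 0.27278766 0.11036673] [0.49722026 0.19804475 0.66413537] [0.61430843 0.27365215 0.10444534]
yaw 0.08119496457752828
2.9167 [ 0.60135642 -0.0848338   0.19987552] 0.08525998953925783 [[ 0.001 -0.96  -0.278  0.072]
 [ 1.     0.001 -0.    -0.   ]
 [ 0.    -0.278  0.96  -0.117]
 [ 0.     0.     0.     1.   ]]
```

View pics/w1.png

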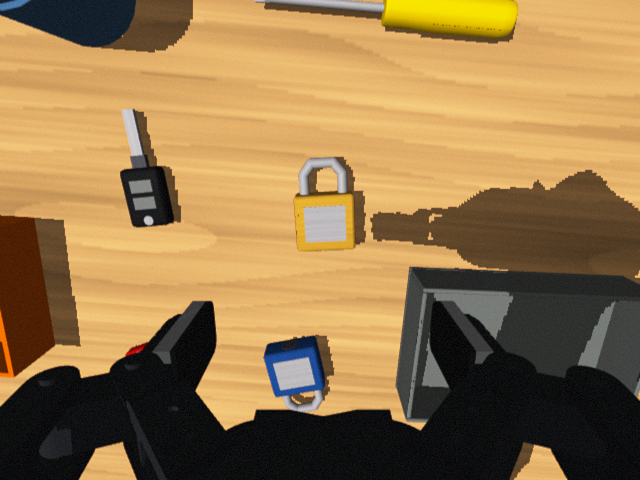

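The wrist view shows padlock_a centred between the fingers, with its block at (324,222), and aligned with them, so the calibration holds. I'll pick it with a guarded descent and place it in the tray.

```bash
cat >> h.py <<'E'
import json
POSES=json.load(open("poses.json")); H=.2
def say(t):
    S=sense(); print(t,"t",round(S["time_s"],2),"pos",S["position"].round(4) if hasattr(S["position"],"round") else S["position"],"gap",round(S["finger_gap"],4),"F",np.round(S["wrist_force"],1))
    return S
def pick(k,opening,lift,newtons):
    x,y,a=POSES[k]; ya=best((x,y,H),a)
    movep([x,y,H],Rot(ya)); command_gripper(opening)
    move_l([x,y,.06]); hit=move_l([x,y,.012],feed=.035,until_force=4)
    S=say(f"down hit={hit}"); z=S["position"][2]+lift
    move_l([x,y,z],feed=.05); command_gripper(0,newtons); say("gripped")
    move_l([x,y,H]); S=say("lifted"); return z,ya-a
def place(x,y,yaw,off,z,opening):
    ya=yaw+off
    if inverse_kinematics([x,y,H],Rot(ya)) is None: print("IK none"); return
    movep([x,y,H],Rot(ya)); move_l([x,y,z+.03])
    hit=move_l([x,y,z+.003],feed=.035,until_force=4); say(f"set hit={hit}")
    command_gripper(opening); move_l([x,y,H]); say("placed")
E
python3 - <<'E'
from h import *
z,off=pick("padlock_a",.068,.005,50)
print(z,off,inverse_kinematics([.511,.211,H],Rot(np.pi/2+.02+off)))
json.dump([z,off],open("held.json","w"))
E
```

```text
down hit=True t 5.72 pos [ 0.6009 -0.0861  0.018 ] gap 0.068 F [-0.3  0.1  5.9]
gripped t 6.28 pos [ 0.6012 -0.0861  0.0232] gap 0.0495 F [-1.4 -0.1  3.6]
lifted t 7.62 pos [ 0.6004 -0.0858  0.1989] gap 0.0494 F [ 0.2 -0.6 -1.6]
0.02297410323109887 0.0 [-0.8386501   0.34793248  0.46803023  1.91024447 -0.1934622   0.92736981
 -0.25803861]
```

```bash
python3 - <<'E'
from h import *
z,off=json.load(open("held.json"))
place(.511,.211,np.pi/2+.02,off,z,.066)
z,off=pick("padlock_b",.068,.006,50)
print(off,inverse_kinematics([.511,.331,H],Rot(-np.pi/2+.02+off)))
json.dump([z,off],open("held.json","w"))
p,d=camera("top"); cv2.imwrite("pics/top1.png",cv2.resize(p[140:400,180:580],(800,520))[:,:,::-1])
E
```

```text
set hit=True t 10.63 pos [0.5106 0.2109 0.0272] gap 0.0494 F [-0.8 -0.1  5.3]
placed t 12.25 pos [0.5104 0.2108 0.1991] gap 0.0662 F [-0.1 -0.1 -0.5]
down hit=True t 15.74 pos [ 0.4557 -0.0694  0.0179] gap 0.0681 F [-1.1 -0.2  6.4]
gripped t 16.32 pos [ 0.4558 -0.0693  0.0241] gap 0.0489 F [-0.8  1.2  4.6]
lifted t 17.64 pos [ 0.4552 -0.0692  0.1992] gap 0.0487 F [ 0.7 -0.7 -1.7]
3.141592653589793 [-1.07359874  0.45870339  0.58466685  1.78493373 -0.29728677  0.98682499
 -0.35068331]
```

View pics/top1.png

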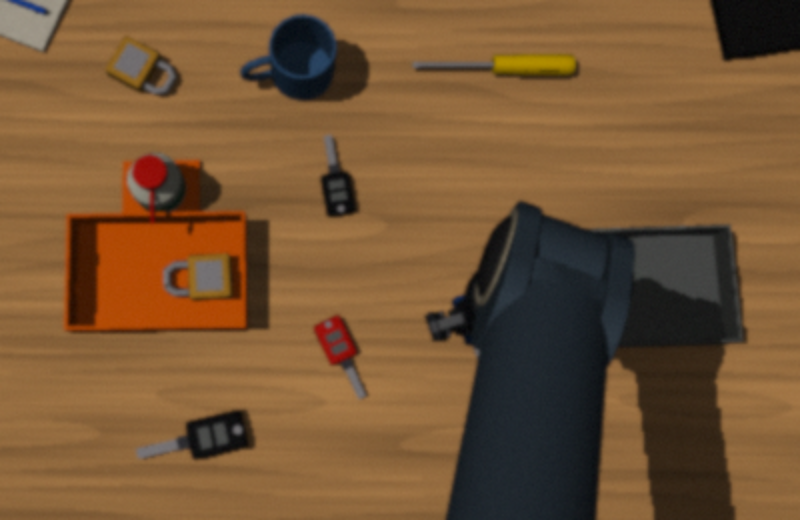

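padlock_a lies flat in the tray at (208,277) in the enlarged view, with its shackle toward the middle, and padlock_b is in the gripper. I'll place padlock_b, then pick carkey_a.

```bash
python3 - <<'E'
from h import *
z,off=json.load(open("held.json"))
place(.511,.331,-np.pi/2+.02,off,z,.066)
z,off=pick("carkey_a",.055,.006,30)
print(off,inverse_kinematics([.479,-.316,H],Rot(.04+off)))
json.dump([z,off],open("held.json","w"))
E
```

```text
set hit=True t 21.02 pos [0.5106 0.3308 0.0282] gap 0.0489 F [-0.5 -0.5  4.4]
placed t 22.62 pos [0.5104 0.3307 0.199 ] gap 0.0661 F [-0.5 -0.1 -0.2]
down hit=True t 26.09 pos [0.6085 0.0661 0.0211] gap 0.0549 F [-1.7  0.2  6.3]
gripped t 26.69 pos [0.6087 0.0662 0.0271] gap 0.0332 F [-0.2 -0.5  1. ]
lifted t 27.99 pos [0.6081 0.0663 0.199 ] gap 0.0331 F [ 0.   0.7 -0.9]
0.0 [-0.20931299  0.52275893  0.99840408  1.88003993 -0.5141571   1.02243148
 -0.52240105]
```

```bash
python3 - <<'E'
from h import *
z,off=json.load(open("held.json"))
place(.479,-.316,.04,off,z,.055)
z,off=pick("carkey_b",.055,.006,30)
print(off,inverse_kinematics([.522,-.226,H],Rot(np.pi+.04+off)),inverse_kinematics([.522,-.226,H],Rot(np.pi+.04+off-2*np.pi)))
json.dump([z,off],open("held.json","w"))
E
```

```text
set hit=True t 31.3 pos [ 0.4787 -0.3157  0.031 ] gap 0.0329 F [-1.2  0.4  4.6]
placed t 32.92 pos [ 0.4786 -0.3155  0.1991] gap 0.0553 F [-0.2 -0.6  0.3]
down hit=True t 36.69 pos [0.4414 0.0696 0.0211] gap 0.0553 F [-1.9  1.   7.1]
gripped t 37.28 pos [0.4414 0.0697 0.0271] gap 0.0335 F [-1.7  0.3  3.3]
lifted t 38.58 pos [0.4408 0.0697 0.1993] gap 0.0334 F [ 0.6  0.2 -0.8]
3.141592653589793 [-0.4210658   0.54064032  1.0566958   1.89286366 -0.54864695  1.03390329
 -0.66052607] [-0.4210658   0.54064032  1.0566958   1.89286366 -0.54864695  1.03390329
 -0.66052607]
```

```bash
python3 - <<'E'
from h import *
z,off=json.load(open("held.json"))
place(.522,-.226,np.pi+.04,off,z,.055)
command_gripper(0)
ya=best((.6137,.273,.2),0); movep([.6137,.273,.2],Rot(ya)); say("hover")
p,d=camera("top"); s,_=camera("side")
cv2.imwrite("pics/both1.png",np.hstack([cv2.resize(p[140:400,200:580],(400,274)),cv2.resize(s,(400,274))])[:,:,::-1])
E
```

```text
set hit=True t 41.57 pos [ 0.5217 -0.2258  0.0311] gap 0.0332 F [-0.9  0.9  4.9]
placed t 43.18 pos [ 0.5216 -0.2256  0.1992] gap 0.0551 F [-0.7  0.2  0.4]
hover t 45.59 pos [0.6141 0.2715 0.1999] gap -0.0 F [-0.6  0.8  0. ]
```

View pics/both1.png

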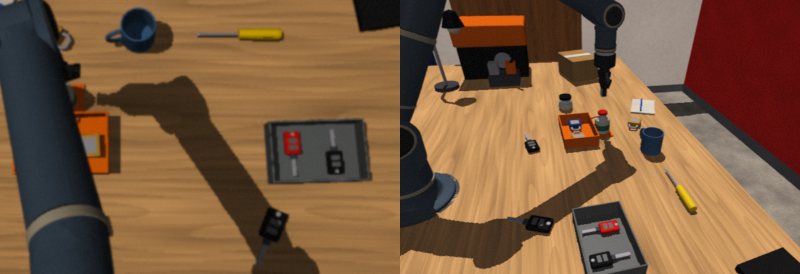

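Both keys lie inside the bin: the red one at (292,145) and the black one at (335,155). The gripper is above the cap, so I'll press it now.

```bash
python3 - <<'E'
from h import *
x,y=.6137,.273
move_l([x,y,.145]); say("above")
print(move_l([x,y,.108],feed=.02,until_force=14)); say("pressed")
sleep(.3); say("hold")
move_l([x,y,.16],feed=.06); move_l([x,y,.25]); say("up")
movep([.45,-.02,.3],Rot(0)); say("away")
p,d=camera("top"); s,_=camera("side"); W=cloud(d,camera_params("top"))
w=W[205:250,235:285]; c=p[205:250,235:285].astype(int)
m=(c[...,0]>120)&(c[...,1]<60)&(c[...,2]<60)&(w[...,2]>.085); print("cap",np.median(w[m],0))
cv2.imwrite("pics/both2.png",np.hstack([cv2.resize(p[140:400,200:580],(400,274)),cv2.resize(s,(400,274))])[:,:,::-1])
E
```

```text
above t 46.21 pos [0.6141 0.2727 0.1452] gap 0.0001 F [ 0.  -0.6  0.8]
True
pressed t 47.41 pos [0.6137 0.273  0.1213] gap -0.0003 F [-1.8 -0.4  5.6]
hold t 47.71 pos [0.6137 0.273  0.1211] gap 0.0001 F [-0.9 -1.1  6.9]
up t 49.27 pos [0.613  0.2728 0.2489] gap -0.0 F [-0.8 -0.1 -1.9]
away t 51.61 pos [ 0.4502 -0.0197  0.3   ] gap -0.0002 F [ 0.6  0.8 -0.4]
cap [0.61414749 0.27349147 0.10419118]
```

View pics/both2.png

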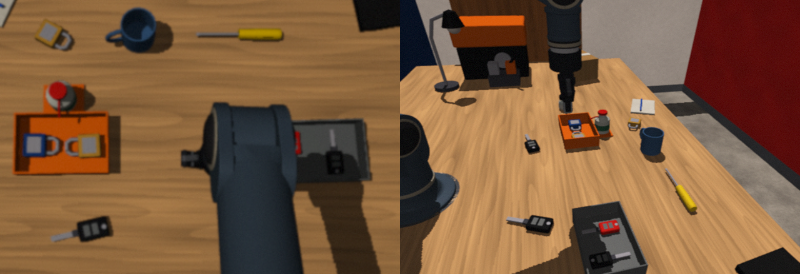

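The press reached 14 N, well above the spring's 5.5 N, so the cap was on its stop. That was about 8 mm down, and the cap has since returned to 104 mm. Both locks are in the tray at (38,146) and (88,146), and the keys are in the bin. The mug, screwdriver and jar look untouched. I'll hand it in.

```bash
python3 -c "
from rig import *
print(finish_job())"
```

```text
the job is handed in; nothing more can be done
None
```

I put both padlocks in the orange tray and both car keys in the grey bin, then pressed the oil cap to its stop; it sprang back up, and I handed the job in at about 52 s.

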